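# Sweep the stray nuts into the bay

### The arm

A 6-joint arm with a two-finger parallel gripper is mounted at the origin on the work surface. World frame = base frame: x ahead of the robot, y to its left, z up, the work surface at z = 0. Lengths are in m, angles in rad, forces in N, time in s.
With the tool pointing down it reaches from about 0.35 to 1 m from the base axis. Payload 7.1 kg.
Tool frame: the origin (TCP) lies midway between the tips of the shut fingers; the grasp point (between the pads) lies 19 mm behind it; x points along the fingers, z is the direction in which the jaws open and shut, and the axes are right-handed (so a half turn about x gives the same grasp; the last joint's range is limited). The gripper opens to 85 mm and grips with 20 to 120 N. Pads are 22 mm wide; open, the fingers measure 114 mm over their backs; the gripper's body (76 mm by 85 mm) begins 54 mm behind the grasp point. The pads swing forward as they close: fully open they stand 13 mm farther back than shut.
Start: joints at [1.2, 0.423, 1.63, -0, 1.089, -0.019], TCP at [0.215, 0.587, 0.231] pointing down, gripper open.
Joint ranges: [-3, 3], [-0.9, 2.11], [0.09, 2.58], [-1.31, 4.45], [0.11, 2.69], [-2.54, 2.54]. Speed limits (rad/s): [2.39, 2.39, 3.01, 3.14, 3.14, 3.14].

### API

Orientations are given as a rotation vector (axis times angle).
In Python, from bench import r, eyes gives the robot as it stands.
- The arm moves only by the tool arm_command, never from a script. Its argument "increments" is a list of rows, each an object of numbers: "rx", "ry", "rz": the turn, a rotation vector about the tool's x, y, z scaled (see below); "dx", "dy", "dz": the shift along the tool's x, y, z scaled (see below); "gripper": the opening, from -1 (shut) to 1 (fully open). In form: [{"rx": .., "ry": .., "rz": .., "dx": .., "dy": .., "dz": .., "gripper": ..}, ...]. A call has 1 to 12 rows; each row shifts and turns the commanded pose from where the row before left it, along the tool's axes as they then stand; what a row does not reach is not made up. The controller multiplies each number of a shift by 5 cm and each number of a turn by 0.1 rad. A row lasts 1/10 s, in which the tool goes at most 50 mm and 8.59 degrees, less where a joint would pass 70% of its speed; a pose out of reach is approached as far as the arm can. A call with a number of a shift or a turn outside -1 to 1 is refused whole. A call with a gripper value outside its range is refused whole. The fingers move at their own pace and stop on an object; the grip force is fixed at half the most. Time passes only in rows, so rows that do not move let the fingers close. It gives the time, the measured TCP pose, the force and the opening at its end, in the units of the state.
- r.sense(): the state, without advancing time (a new reading comes with each control period).
- eyes.get_image(name): name is "scene" or "top" or "wrist"; returns the picture (384x512x3 uint8, red, green, blue); there is no depth.
- eyes.get_calibration(name): a dict with "camera_matrix" (3x3 intrinsics, pixels), "position" and "rotation" of the camera in the world. Camera axes: x right, y down, z forward; pixel columns grow to the right and rows downward; lengths in m; the calibration is good to about 2 mm. A picture is of the moment at which its call begins: read the wrist's pose just before it. get_calibration takes no time and is no camera call; for the wrist camera it gives the pose at the moment of the call.
- r.close_job(): hands the job in, once; it reports no verdict.
The state is a dict: "clock": time; "q": joint angles; "qd": joint speeds; "joint_torque": joint torques, N m; "position": TCP position; "eef_rot": TCP orientation; "ft_force": force on the tool from outside, world axes, zero at the start; "moment": the same for the moment, N m; "width": finger opening in m.
Only numpy, scipy, OpenCV 4.12 (cv2) and the standard library are available. Lean on these libraries where they do the work, as an engineer would, in place of code of your own. Each camera call takes 0.05 s, during which the arm holds its last target.

### The job

Clear the assembly mat: sweep the three loose steel hex nuts along the surface with the fingers into the yellow three-sided bay, so that all three lie flat and wholly inside it. Do not pick a nut up, and leave the brass bush and everything else on the bench where it stands.

Things in the scene. Friction and masses are not known exactly. Their poses are not given: they have to be found in the camera images.
- nut_a: a loose, bright zinc-plated steel hex nut lying flat, 36 mm across its flats (42 mm across corners), 20 mm thick, open hole about 18 mm wide, about 0.11 kg (0.08 to 0.15); origin at the centre of its underside, z up along the hole, x through the middle of a flat. It slides on the surface when pushed with 0.3 to 1.5 N
- nut_b: a loose, bright zinc-plated steel hex nut lying flat, 36 mm across its flats (42 mm across corners), 20 mm thick, open hole about 18 mm wide, about 0.11 kg (0.08 to 0.15); origin at the centre of its underside, z up along the hole, x through the middle of a flat. It slides on the surface when pushed with 0.3 to 1.5 N
- nut_c: a loose, bright zinc-plated steel hex nut lying flat, 36 mm across its flats (42 mm across corners), 20 mm thick, open hole about 18 mm wide, about 0.11 kg (0.08 to 0.15); origin at the centre of its underside, z up along the hole, x through the middle of a flat. It slides on the surface when pushed with 0.3 to 1.5 N
- bay: fixed yellow bay, dark blue floor level with the mat (no sill), inside 160 mm wide (its x), 130 mm deep (its y). Walls 6 mm thick, 30 mm high at its +y back and its +x and -x sides; open to its -y, where two 40 mm wings splay out at 45 degrees (tips 222 mm apart, 94 mm to -y of the centre). Origin at the centre of its floor; turned about z by up to 0.3 rad
- bay_mouth (a point): middle of the bay's mouth line, on the floor between the front ends of the two straight side walls, 65 mm to -y of the bay's centre in the bay's frame; same axes as the bay, into the bay is +y
- bush: loose upright brass bush among the nuts, to be left alone: flange 40 mm diameter and 10 mm high, above it 30 mm diameter, 50 mm high in all; origin at the centre of its underside
- tape: loose orange tape roll lying flat beyond the bay's far side wall (+x), to be left alone: 84 mm diameter, 24 mm high, hole 60 mm; origin at the centre of its underside
- driver: loose screwdriver with red handle lying to the right of the work, to be left alone: 200 mm long along its x, blade to +x, handle 26 mm thick; origin under its middle
- cup: loose green cup standing to the left, to be left alone: 76 mm across the rim, 95 mm high; origin at the centre of its underside
- bottle: loose white bottle standing to the left, to be left alone: 68 mm diameter, 170 mm high; origin at the centre of its underside
- jar: loose pale, clear-walled jar with grey cap standing to the right, to be left alone: 60 mm diameter, 70 mm high; origin at the centre of its underside

How it is judged:
At the end, for the whole second after the job is handed in: All three nuts lie flat (tilt under 0.15 rad, underside within 8 mm of the surface) and still, inside the bay: centre at least 15 mm past the mouth line, between the walls. Bush, tape, screwdriver, cup, bottle and jar are within 20 mm of where they began and upright (x of nut_a in the frame of bay between -0.08 and 0.08 m and y of nut_a in the frame of bay between -0.05 and 0.065 m and height (world z) of each of nut_a, nut_b, nut_c below 0.008 m and angle between each of nut_a, nut_b, nut_c's own z axis and vertical below 0.15 rad and linear speed of each of nut_a, nut_b, nut_c below 0.02 m/s and x of nut_b in the frame of bay between -0.08 and 0.08 m and y of nut_b in the frame of bay between -0.05 and 0.065 m and x of nut_c in the frame of bay between -0.08 and 0.08 m and y of nut_c in the frame of bay between -0.05 and 0.065 m and distance of each of bush, tape, driver, cup, bottle, jar from where it was at the start of the episode below 0.02 m and angle between each of bush, tape, cup, bottle, jar's own z axis and vertical below 0.3 rad); the robot touches nothing.
It fails at once if a nut is lifted more than 15 mm off the surface or tipped more than 0.6 rad (height (world z) of any of nut_a, nut_b, nut_c above 0.015 m or angle between any of nut_a, nut_b, nut_c's own z axis and vertical above 0.6 rad).
It fails at once if the brass bush is moved more than 20 mm or tipped over (distance of bush from where it was at the start of the episode above 0.02 m or angle between bush's own z axis and vertical above 0.3 rad).
It fails at once if the tape roll is moved more than 20 mm or tipped over (distance of tape from where it was at the start of the episode above 0.02 m or angle between tape's own z axis and vertical above 0.3 rad).
It fails at once if the screwdriver or the jar is moved more than 20 mm or tipped over (distance of any of driver, jar from where it was at the start of the episode above 0.02 m or angle between jar's own z axis and vertical above 0.3 rad).
It fails at once if the cup or the bottle is moved more than 20 mm or tipped over (distance of any of cup, bottle from where it was at the start of the episode above 0.02 m or angle between any of cup, bottle's own z axis and vertical above 0.3 rad).
It also fails if it takes over 72 s, if anything falls off the work surface, if the arm or the gripper's body presses on something with over 40 N, if the wrist force passes 120 N, or if a joint passes its speed limit or range.

## Working session

There is one attempt and no reset: what is moved stays moved. The work goes in short steps, Python scripts to look and compute and a tool call to move; the robot and the scene stay as the last step left them, time stands still between calls to the robot, and variables do not carry over. Pictures are saved under pics/ and viewed, and the job is handed in when it is done.

Besides the shell and the picture viewer there is one more tool, called after "Call:" by a JSON object that holds its "fn" and its "kwargs". arm_command: Moves the arm, as the interface text tells. Its arguments: {"type":"object","properties":{"increments":{"type":"array","items":{"type":"object","properties":{"rx":{"type":"number","minimum":-1,"maximum":1},"ry":{"type":"number","minimum":-1,"maximum":1},"rz":{"type":"number","minimum":-1,"maximum":1},"dx":{"type":"number","minimum":-1,"maximum":1},"dy":{"type":"number","minimum":-1,"maximum":1},"dz":{"type":"number","minimum":-1,"maximum":1},"gripper":{"type":"number"}}}}},"required":["increments"]}

```bash
ls; mkdir -p pics; python3 - <<'E'
from bench import r, eyes
import cv2
s=r.sense(); print({k:(v if not hasattr(v,'round') else v) for k,v in s.items()})
for n in ("scene","top"):
    im=eyes.get_image(n); cv2.imwrite(f"pics/{n}0.png",cv2.cvtColor(im,cv2.COLOR_RGB2BGR))
    print(n,eyes.get_calibration(n))
E
```

```text
pics
{'clock': 0.0, 'q': array([ 1.19996185e+00,  4.23866814e-01,  1.63072523e+00,  3.21970483e-05,
        1.08860931e+00, -1.89720664e-02]), 'qd': array([ 0.00010282,  0.00067136, -0.00242007, -0.00124334, -0.00223742,
        0.00010592]), 'joint_torque': array([-2.17115085e-03, -5.57383454e+01, -2.81739378e+01, -3.63774870e-04,
        7.36813119e-03,  4.93517632e-06]), 'position': array([0.21514826, 0.58619238, 0.23051564]), 'eef_rot': array([-0.94711135,  1.35675552,  0.94566968]), 'ft_force': array([ 0.00499656, -0.20752974, -0.18599886]), 'moment': array([ 0.04029079,  0.02678133, -0.0072722 ]), 'width': 0.08522082763697637}
scene {'camera_matrix': array([[470.85134937,   0.        , 253.23051128],
       [  0.        , 470.85134937, 191.07386634],
       [  0.        ,   0.        ,   1.        ]]), 'position': array([ 1.16686048, -0.5540858 ,  0.930711  ]), 'rotation': array([-2.23857265, -0.88658601,  0.36403162])}
top {'camera_matrix': array([[383.48032157,   0.        , 254.09991547],
       [  0.        , 383.48032157, 194.97936689],
       [  0.        ,   0.        ,   1.        ]]), 'position': array([0.43735678, 0.03908704, 1.07767049]), 'rotation': array([-2.16237216,  2.1697428 , -0.15966264])}
```

View pics/scene0.png

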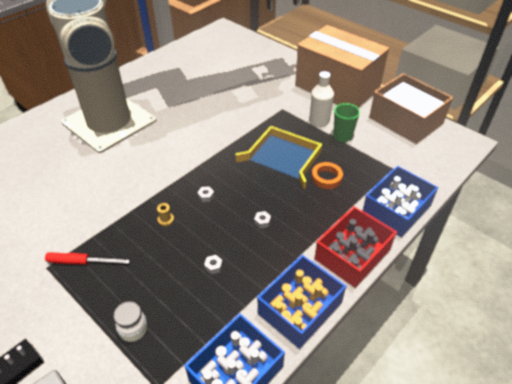

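View pics/top0.png

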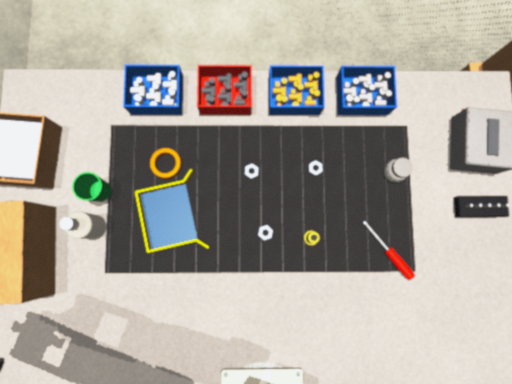

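The top view shows nuts near (251,171), (316,168) and (265,232), the bush at (312,238), and the bay with corners around (135,192)-(197,240) and its mouth facing right. The tape is at (165,162), the driver tip at (364,222) and the jar at (398,169). Next I'll measure these.

```bash
cat > h.py <<'E'
import numpy as np, cv2
from bench import r, eyes
def grab(n,name):
    im=cv2.cvtColor(eyes.get_image(n),cv2.COLOR_RGB2BGR); cv2.imwrite(f"pics/{name}.png",im); return im
def ray(c,uv,z):
    K=c["camera_matrix"];R=cv2.Rodrigues(np.array(c["rotation"]))[0]
    d=R@np.linalg.solve(K,np.array([uv[0],uv[1],1.0])); p=np.array(c["position"])
    return (p+d*(z-p[2])/d[2])
def blobs(mask,amin=20):
    n,l,st,ce=cv2.connectedComponentsWithStats(mask.astype(np.uint8))
    return [(ce[i],st[i]) for i in range(1,n) if st[i][4]>=amin]
def proj(c,P):
    R=cv2.Rodrigues(np.array(c["rotation"]))[0]; q=c["camera_matrix"]@(R.T@(np.array(P,float)-c["position"])); return q[:2]/q[2]
E
cat > m0.py <<'E'
from h import *
np.set_printoptions(precision=4,suppress=True)
im=cv2.imread("pics/top0.png"); c=eyes.get_calibration("top")
hsv=cv2.cvtColor(im,cv2.COLOR_BGR2HSV); H,S,V=cv2.split(hsv)
roi=np.zeros(H.shape,bool); roi[126:272,108:410]=1
print("nut"); 
for ce,st in blobs(roi&(V>120)&(S<70)): print(ce,st, ray(c,ce,.02))
print("yellow")
ym=roi&(H>22)&(H<36)&(S>120)&(V>110)
for ce,st in blobs(ym): print(ce,st,ray(c,ce,.05))
print("blue")
bm=roi&(H>95)&(H<125)&(S>100)&(V>70)
for ce,st in blobs(bm,200):
    print(ce,st,ray(c,ce,0))
    cn=max(cv2.findContours(bm.astype(np.uint8),0,2)[0],key=cv2.contourArea)
    b=cv2.boxPoints(cv2.minAreaRect(cn)); 
    for p in b: print(p,ray(c,p,0))
print("orange")
for ce,st in blobs(roi&(H>4)&(H<20)&(S>170)&(V>120)): print(ce,st,ray(c,ce,.024))
print("red")
for ce,st in blobs(((H<5)|(H>174))&(S>170)&(V>120)): print(ce,st,ray(c,ce,.013))
cv2.imwrite("pics/topzoom.png",cv2.resize(im[120:280,100:300],None,fx=4,fy=3.75,interpolation=cv2.INTER_CUBIC))
E
python3 m0.py
```

```text
nut
[108.7615 149.0846] [108 126   4  57 130] [0.7018 0.4229 0.02  ]
[399.9545 164.1575] [386 126  24  55 527] [ 0.6585 -0.3972  0.02  ]
[315.2781 167.2722] [308 160  15  16 169] [ 0.6497 -0.1563  0.02  ]
[251.0578 170.4046] [244 163  15  16 173] [0.6408 0.0246 0.02  ]
[375.188  234.6767] [363 221  26  29 133] [ 0.4601 -0.3177  0.02  ]
[265.0455 232.1591] [258 224  15  17 176] [ 0.4683 -0.0132  0.02  ]
yellow
[165.7122 163.8129] [152 149  27  27 139] [0.6534 0.2568 0.05  ]
[160.9974 214.8669] [134 169  76  85 774] [0.5146 0.266  0.05  ]
[310.9947 237.4526] [303 230  17  16 190] [ 0.4529 -0.1345  0.05  ]
blue
[167.8164 215.3552] [ 141  185   55   63 2435] [0.5169 0.258  0.    ]
[140.4615 193.3077] [0.5793 0.3361 0.    ]
[185.2692 184.3461] [0.6047 0.2108 0.    ]
[196.0384 238.1923] [0.453  0.1782 0.    ]
[151.2308 247.1539] [0.4288 0.3016 0.    ]
orange
[175.8571 161.1667] [167 148  14  29  42] [0.6664 0.2343 0.024 ]
[164.0492 160.5902] [154 152  22  21  61] [0.6681 0.2671 0.024 ]
red
[223.3042  89.5186] [198  66  53  42 858] [0.8802 0.1039 0.013 ]
[399.5612 263.1552] [385 247  29  32 335] [ 0.3818 -0.3843  0.013 ]
```

View pics/topzoom.png

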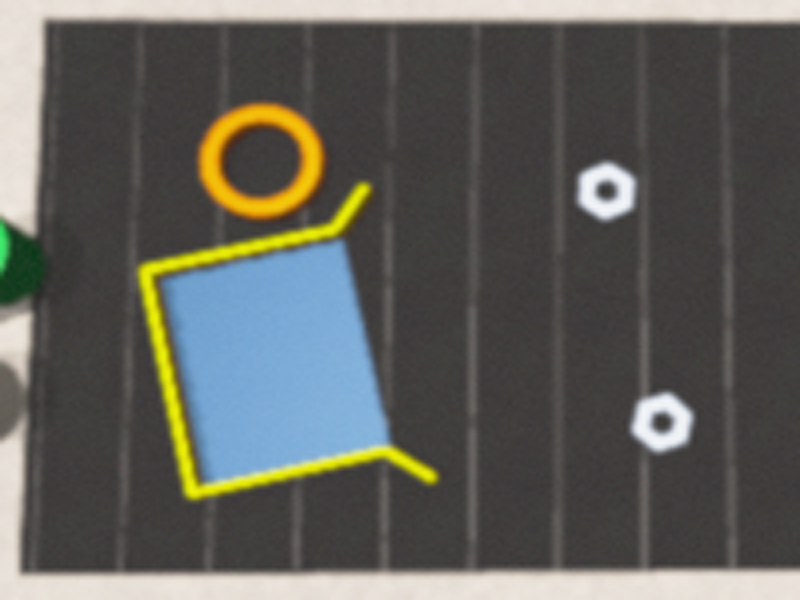

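The sizes check out: the bay floor measures 155 x 128 mm against 160 x 130, with its turn about 0.205 rad. I'll write a helper that works out moves in tool axes.

```bash
cat >> h.py <<'E'
from scipy.spatial.transform import Rotation as Ro
T=0.205; C=np.array([0.516,0.257])
BX=np.array([np.cos(T),np.sin(T)]); BY=np.array([-np.sin(T),np.cos(T)])
def b2w(b): return C+b[0]*BX+b[1]*BY
def w2b(w): d=np.array(w)[:2]-C; return np.array([d@BX,d@BY])
def R0(): return Ro.from_rotvec(r.sense()["eef_rot"]).as_matrix()
def goal(xy,z,heading):
    """units for the rows: total shift (tool axes, in 5cm units) and turn; tool y to point along heading (world angle)"""
    s=r.sense(); R=Ro.from_rotvec(s["eef_rot"]).as_matrix()
    yd=np.array([np.cos(heading),np.sin(heading),0]); xd=np.array([0,0,-1.]); zd=np.cross(xd,yd)
    Rd=np.stack([xd,yd,zd],1)
    w=Ro.from_matrix(R.T@Rd).as_rotvec(); d=np.array([xy[0],xy[1],z])-s["position"]
    print("t",s["clock"],"pos",s["position"].round(4),"w",round(s["width"],4),"F",np.round(s["ft_force"],1),"head",round(np.arctan2(R[1,1],R[0,1]),3),"q6",round(s["q"][5],2))
    print(" turn units rx,ry,rz",(w/0.1).round(2)," shift units in present axes",(R.T@d/0.05).round(2)," in goal axes",(Rd.T@d/0.05).round(2))
E
python3 - <<'E'
from h import *
np.set_printoptions(precision=4,suppress=True)
print(R0())
N={'n2':(0.641,0.0246),'n3':(0.4683,-0.0132),'n1':(0.6497,-0.1563),'bush':(.453,-.134)}
for k,v in N.items(): print(k,w2b(v))
# nut2 leg1
n=np.array(w2b(N['n2'])); t=np.array([0.04,-0.10]); u=(t-n)/np.linalg.norm(t-n); st=b2w(n-0.05*u)
uw=b2w(u)-C; print("leg1",np.linalg.norm(t-n),"start",st,"heading",np.arctan2(uw[1],uw[0]))
goal(st,0.08,np.arctan2(uw[1],uw[0])); goal(st,0.08,np.arctan2(-uw[1],-uw[0]))
E
```

```text
[[-0.0005 -0.9387  0.3446]
 [-0.0013  0.3446  0.9387]
 [-1.      0.0001 -0.0014]]
n2 [ 0.0751 -0.253 ]
n3 [-0.1017 -0.2548]
n1 [ 0.0468 -0.4319]
bush [-0.1413 -0.37  ]
leg1 0.15694883635652906 start [ 0.6619 -0.0208] heading 2.001171074120018
t 0.1 pos [0.2152 0.5863 0.2306] w 0.0855 F [0.3 1.1 0.6] head 2.79 q6 -0.02
 turn units rx,ry,rz [ 7.89 -0.01  0.  ]  shift units in present axes [  3.02 -12.57  -8.32]  in goal axes [  3.01 -14.76   3.05]
t 0.1 pos [0.2152 0.5863 0.2306] w 0.0855 F [0.3 1.1 0.6] head 2.79 q6 -0.02
 turn units rx,ry,rz [-23.53  -0.01  -0.02]  shift units in present axes [  3.02 -12.57  -8.32]  in goal axes [ 3.01 14.76 -3.05]
```

Call:
{"fn": "arm_command", "kwargs": {"increments": [{"rx":0.99,"gripper":-0.435},{"rx":0.99,"gripper":-0.435},{"rx":0.99,"gripper":-0.435},{"rx":0.99,"gripper":-0.435},{"rx":0.99,"gripper":-0.435},{"rx":0.99,"gripper":-0.435},{"rx":0.98,"gripper":-0.435},{"rx":0.98,"gripper":-0.435}]}}

```text
invalid input at $.increments[0]: expected keys rx, ry, rz, dx, dy, dz, gripper
```

Call:
{"fn": "arm_command", "kwargs": {"increments": [{"dy":-0.4,"dz":0.08,"gripper":-0.435},{"dy":-0.8,"dz":0.17,"gripper":-0.435},{"dy":-0.9,"dz":0.2,"gripper":-0.435},{"dy":-0.9,"dz":0.2,"gripper":-0.435},{"dy":-0.9,"dz":0.2,"gripper":-0.435},{"dy":-0.9,"dz":0.2,"gripper":-0.435},{"dy":-0.9,"dz":0.2,"gripper":-0.435},{"dy":-0.9,"dz":0.2,"gripper":-0.435},{"dy":-0.9,"dz":0.2,"gripper":-0.435},{"dy":-0.9,"dz":0.2,"gripper":-0.435},{"dy":-0.9,"dz":0.2,"gripper":-0.435},{"dy":-0.9,"dz":0.2,"gripper":-0.435}]}}

```text
invalid input at $.increments[0]: expected keys rx, ry, rz, dx, dy, dz, gripper
```

```bash
python3 - <<'E'
from h import *
goal((0.6619,-0.0208),0.08,2.001)
E
```

```text
t 0.1 pos [0.2152 0.5863 0.2306] w 0.0855 F [0.3 1.1 0.6] head 2.79 q6 -0.02
 turn units rx,ry,rz [ 7.89 -0.01  0.  ]  shift units in present axes [  3.02 -12.57  -8.31]  in goal axes [  3.01 -14.76   3.06]
```

All keys are required in each row.

Call:
{"fn": "arm_command", "kwargs": {"increments": [{"rx":0.99,"ry":0,"rz":0,"dx":0,"dy":0,"dz":0,"gripper":-0.435},{"rx":0.99,"ry":0,"rz":0,"dx":0,"dy":0,"dz":0,"gripper":-0.435},{"rx":0.99,"ry":0,"rz":0,"dx":0,"dy":0,"dz":0,"gripper":-0.435},{"rx":0.99,"ry":0,"rz":0,"dx":0,"dy":0,"dz":0,"gripper":-0.435},{"rx":0.99,"ry":0,"rz":0,"dx":0,"dy":0,"dz":0,"gripper":-0.435},{"rx":0.98,"ry":0,"rz":0,"dx":0,"dy":0,"dz":0,"gripper":-0.435},{"rx":0.98,"ry":0,"rz":0,"dx":0,"dy":0,"dz":0,"gripper":-0.435},{"rx":0.98,"ry":0,"rz":0,"dx":0,"dy":0,"dz":0,"gripper":-0.435}]}}

```text
clock: 0.9
position: [0.2152, 0.5864, 0.2308]
eef_rot: [-0.335, 1.545, 0.333]
ft_force: [-1.0, 0.4, -0.8]
width: 0.0242
```

Call:
{"fn": "arm_command", "kwargs": {"increments": [{"rx":0,"ry":0,"rz":0,"dx":0,"dy":-0.4,"dz":0.08,"gripper":-0.435},{"rx":0,"ry":0,"rz":0,"dx":0,"dy":-0.8,"dz":0.17,"gripper":-0.435},{"rx":0,"ry":0,"rz":0,"dx":0,"dy":-0.9,"dz":0.2,"gripper":-0.435},{"rx":0,"ry":0,"rz":0,"dx":0,"dy":-0.9,"dz":0.2,"gripper":-0.435},{"rx":0,"ry":0,"rz":0,"dx":0,"dy":-0.9,"dz":0.2,"gripper":-0.435},{"rx":0,"ry":0,"rz":0,"dx":0,"dy":-0.9,"dz":0.2,"gripper":-0.435},{"rx":0,"ry":0,"rz":0,"dx":0,"dy":-0.9,"dz":0.2,"gripper":-0.435},{"rx":0,"ry":0,"rz":0,"dx":0,"dy":-0.9,"dz":0.2,"gripper":-0.435},{"rx":0,"ry":0,"rz":0,"dx":0,"dy":-0.9,"dz":0.2,"gripper":-0.435},{"rx":0,"ry":0,"rz":0,"dx":0,"dy":-0.9,"dz":0.2,"gripper":-0.435},{"rx":0,"ry":0,"rz":0,"dx":0,"dy":-0.9,"dz":0.2,"gripper":-0.435},{"rx":0,"ry":0,"rz":0,"dx":0,"dy":-0.9,"dz":0.2,"gripper":-0.435}]}}

```text
clock: 2.1
position: [0.5305, 0.1672, 0.2312]
eef_rot: [-0.339, 1.545, 0.339]
ft_force: [1.1, 0.8, 0.0]
width: 0.0242
```

```bash
python3 - <<'E'
from h import *
goal((0.6619,-0.0208),0.08,2.001)
E
```

```text
t 2.1 pos [0.5305 0.1672 0.2312] w 0.0242 F [1.1 0.8 0. ] head 2.003 q6 -0.15
 turn units rx,ry,rz [ 0.02 -0.01  0.  ]  shift units in present axes [ 3.02 -4.51  0.81]  in goal axes [ 3.02 -4.51  0.82]
```

Call:
{"fn": "arm_command", "kwargs": {"increments": [{"rx":0,"ry":0,"rz":0,"dx":0,"dy":-0.9,"dz":0.16,"gripper":-0.435},{"rx":0,"ry":0,"rz":0,"dx":0,"dy":-0.9,"dz":0.16,"gripper":-0.435},{"rx":0,"ry":0,"rz":0,"dx":0.2,"dy":-0.9,"dz":0.16,"gripper":-0.435},{"rx":0,"ry":0,"rz":0,"dx":0.6,"dy":-0.9,"dz":0.16,"gripper":-0.435},{"rx":0,"ry":0,"rz":0,"dx":0.8,"dy":-0.6,"dz":0.16,"gripper":-0.435},{"rx":0,"ry":0,"rz":0,"dx":0.8,"dy":-0.3,"dz":0,"gripper":-0.435},{"rx":0,"ry":0,"rz":0,"dx":0.6,"dy":0,"dz":0,"gripper":-0.435},{"rx":0,"ry":0,"rz":0,"dx":0,"dy":0,"dz":0,"gripper":-0.435},{"rx":0,"ry":0,"rz":0,"dx":0,"dy":0,"dz":0,"gripper":-0.435}]}}

```text
clock: 3.0
position: [0.6572, -0.0148, 0.0844]
eef_rot: [-0.338, 1.546, 0.338]
ft_force: [-0.8, -0.6, 0.7]
width: 0.0242
```

```bash
python3 - <<'E'
from h import *
goal((0.6619,-0.0208),0.006,2.001)
im=grab("wrist","w1"); c=eyes.get_calibration("wrist"); print(c)
E
```

```text
t 3.0 pos [ 0.6572 -0.0148  0.0844] w 0.0242 F [-0.8 -0.6  0.7] head 2.002 q6 -0.47
 turn units rx,ry,rz [ 0.01 -0.01 -0.01]  shift units in present axes [ 1.57 -0.15  0.04]  in goal axes [ 1.57 -0.15  0.04]
{'camera_matrix': array([[275.59648433,   0.        , 257.27590762],
       [  0.        , 275.59648433, 192.86100886],
       [  0.        ,   0.        ,   1.        ]]), 'position': array([0.62632242, 0.05720816, 0.22807012]), 'rotation': array([2.76923197, 0.60317479, 0.097569  ])}
```

View pics/w1.png

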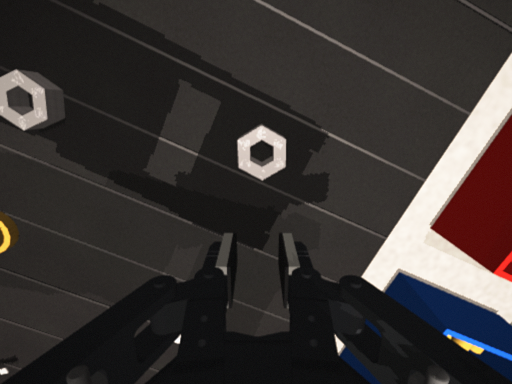

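The wrist camera looks ahead along the push. The nut is at (262,152), centred on the fingers whose tips show near (228,240) and (287,240). I'll check it by casting a ray.

```bash
python3 - <<'E'
from h import *
c=eyes.get_calibration("wrist"); im=cv2.imread("pics/w1.png")
for uv in ((262,152),(21,99)): p=ray(c,uv,.02); print(p,w2b(p))
s=r.sense(); print("TCP px",proj(c,s["position"]))
goal((0.6619,-0.0208),0.006,2.001)
E
```

```text
[0.64440054 0.02710768 0.02      ] [ 0.07891343 -0.25121673]
[ 0.47197625 -0.01001732  0.02      ] [-0.09745789 -0.25246445]
TCP px [255.65721671 246.1327309 ]
t 3.05 pos [ 0.6584 -0.0145  0.0858] w 0.0244 F [-0.   0.7  0.6] head 2.002 q6 -0.47
 turn units rx,ry,rz [0.01 0.01 0.01]  shift units in present axes [ 1.6  -0.14  0.01]  in goal axes [ 1.6  -0.14  0.01]
```

Call:
{"fn": "arm_command", "kwargs": {"increments": [{"rx":0,"ry":0,"rz":0,"dx":0.4,"dy":-0.14,"dz":0.05,"gripper":-0.435},{"rx":0,"ry":0,"rz":0,"dx":0.5,"dy":0,"dz":0,"gripper":-0.435},{"rx":0,"ry":0,"rz":0,"dx":0.4,"dy":0,"dz":0,"gripper":-0.435},{"rx":0,"ry":0,"rz":0,"dx":0.22,"dy":0,"dz":0,"gripper":-0.435},{"rx":0,"ry":0,"rz":0,"dx":0,"dy":0,"dz":0,"gripper":-0.435},{"rx":0,"ry":0,"rz":0,"dx":0,"dy":0,"dz":0,"gripper":-0.435}]}}

```text
clock: 3.65
position: [0.6641, -0.0194, 0.01]
eef_rot: [-0.338, 1.542, 0.337]
ft_force: [-0.0, 0.1, -0.1]
width: 0.0239
```

```bash
python3 - <<'E'
from h import *
goal((0.6619,-0.0208),0.006,2.001)
im=grab("wrist","w2")
E
```

```text
t 3.65 pos [ 0.6641 -0.0194  0.01  ] w 0.0239 F [-0.   0.1 -0.1] head 2.001 q6 -0.48
 turn units rx,ry,rz [0.   0.02 0.01]  shift units in present axes [ 0.08 -0.01 -0.05]  in goal axes [ 0.08 -0.01 -0.05]
```

View pics/w2.png

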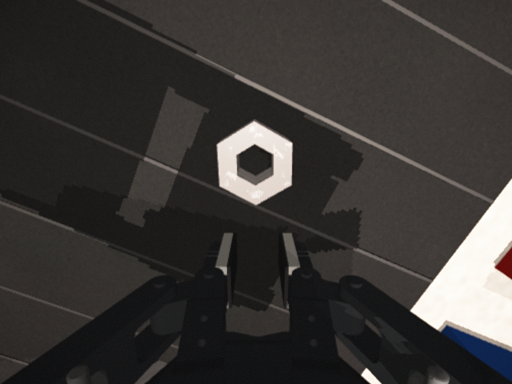

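The nut at (255,163) has a corner pointing into the finger gap, so I'll push leg 1.

Call:
{"fn": "arm_command", "kwargs": {"increments": [{"rx":0,"ry":0,"rz":0,"dx":0.06,"dy":0.15,"dz":0,"gripper":-0.435},{"rx":0,"ry":0,"rz":0,"dx":0,"dy":0.2,"dz":0,"gripper":-0.435},{"rx":0,"ry":0,"rz":0,"dx":0,"dy":0.15,"dz":0,"gripper":-0.435},{"rx":0,"ry":0,"rz":0,"dx":0,"dy":0.2,"dz":0,"gripper":-0.435},{"rx":0,"ry":0,"rz":0,"dx":0,"dy":0.2,"dz":0,"gripper":-0.435},{"rx":0,"ry":0,"rz":0,"dx":0,"dy":0.2,"dz":0,"gripper":-0.435},{"rx":0,"ry":0,"rz":0,"dx":0,"dy":0.2,"dz":0,"gripper":-0.435},{"rx":0,"ry":0,"rz":0,"dx":0,"dy":0.2,"dz":0,"gripper":-0.435},{"rx":0,"ry":0,"rz":0,"dx":0,"dy":0.2,"dz":0,"gripper":-0.435},{"rx":0,"ry":0,"rz":0,"dx":0,"dy":0.2,"dz":0,"gripper":-0.435}]}}

```text
clock: 4.7
position: [0.6231, 0.0675, 0.0054]
eef_rot: [-0.337, 1.544, 0.337]
ft_force: [-0.2, -1.0, 0.2]
width: 0.0239
```

```bash
python3 - <<'E'
from h import *
u=np.array([0.04+.077*0-.077,-.10+.252]);u/=np.linalg.norm(u)
p=b2w(np.array([0.04,-.10])-0.025*u)
goal(p,0.006,2.001)
im=grab("wrist","w3")
E
```

```text
t 4.7 pos [0.6231 0.0675 0.0054] w 0.0239 F [-0.2 -1.   0.2] head 2.001 q6 -0.34
 turn units rx,ry,rz [-0.  0.  0.]  shift units in present axes [-0.01  1.71 -0.03]  in goal axes [-0.01  1.71 -0.03]
```

View pics/w3.png

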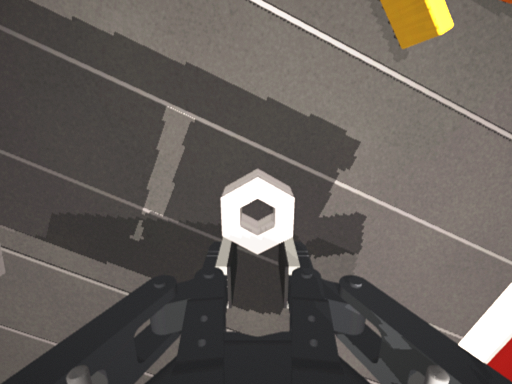

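The nut is cradled at (258,215), and a bay wing shows at the top right. I'll continue and curve gently onto the bay's axis.

Call:
{"fn": "arm_command", "kwargs": {"increments": [{"rx":0,"ry":0,"rz":0,"dx":0,"dy":0.2,"dz":0,"gripper":-0.435},{"rx":0,"ry":0,"rz":0,"dx":0,"dy":0.2,"dz":0,"gripper":-0.435},{"rx":0,"ry":0,"rz":0,"dx":0,"dy":0.2,"dz":0,"gripper":-0.435},{"rx":0,"ry":0,"rz":0,"dx":0,"dy":0.2,"dz":0,"gripper":-0.435},{"rx":0,"ry":0,"rz":0,"dx":0,"dy":0.2,"dz":0,"gripper":-0.435},{"rx":0,"ry":0,"rz":0,"dx":0,"dy":0.2,"dz":0,"gripper":-0.435},{"rx":0.25,"ry":0,"rz":0,"dx":0,"dy":0.2,"dz":0,"gripper":-0.435},{"rx":0.25,"ry":0,"rz":0,"dx":0,"dy":0.2,"dz":0,"gripper":-0.435},{"rx":0.25,"ry":0,"rz":0,"dx":0,"dy":0.2,"dz":0,"gripper":-0.435},{"rx":0.25,"ry":0,"rz":0,"dx":0,"dy":0.2,"dz":0,"gripper":-0.435},{"rx":0.25,"ry":0,"rz":0,"dx":0,"dy":0.2,"dz":0,"gripper":-0.435}]}}

```text
clock: 5.85
position: [0.5794, 0.1684, 0.0054]
eef_rot: [-0.239, 1.558, 0.239]
ft_force: [-0.5, -1.2, -0.2]
width: 0.024
```

```bash
python3 - <<'E'
from h import *
print(w2b(r.sense()["position"]))
goal(b2w((0.04,0.01)),0.006,1.776)
im=grab("wrist","w4")
E
```

```text
[ 0.04405441 -0.09961351]
t 5.85 pos [0.5794 0.1684 0.0054] w 0.024 F [-0.5 -1.2 -0.2] head 1.875 q6 -0.04
 turn units rx,ry,rz [ 0.99 -0.   -0.  ]  shift units in present axes [-0.01  2.19  0.14]  in goal axes [-0.01  2.19 -0.08]
```

View pics/w4.png

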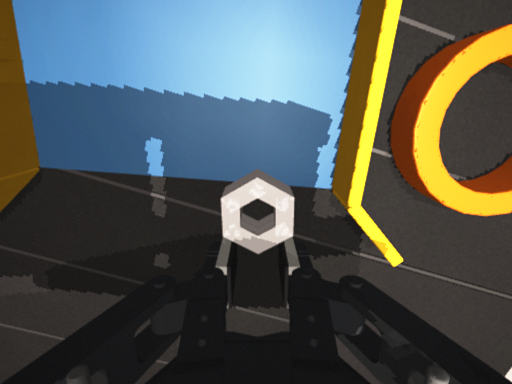

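The nut at (258,215) is crossing the mouth line. The right wall base is at (333,188), which leaves good clearance.

Call:
{"fn": "arm_command", "kwargs": {"increments": [{"rx":0.25,"ry":0,"rz":0,"dx":0,"dy":0.2,"dz":0,"gripper":-0.435},{"rx":0.25,"ry":0,"rz":0,"dx":0,"dy":0.2,"dz":0,"gripper":-0.435},{"rx":0.25,"ry":0,"rz":0,"dx":0,"dy":0.2,"dz":0,"gripper":-0.435},{"rx":0.25,"ry":0,"rz":0,"dx":0,"dy":0.2,"dz":0,"gripper":-0.435},{"rx":0,"ry":0,"rz":0,"dx":0,"dy":0.2,"dz":0,"gripper":-0.435},{"rx":0,"ry":0,"rz":0,"dx":0,"dy":0.2,"dz":0,"gripper":-0.435},{"rx":0,"ry":0,"rz":0,"dx":0,"dy":0.2,"dz":0,"gripper":-0.435},{"rx":0,"ry":0,"rz":0,"dx":0,"dy":0.2,"dz":0,"gripper":-0.435},{"rx":0,"ry":0,"rz":0,"dx":0,"dy":0.15,"dz":0,"gripper":-0.435},{"rx":0,"ry":0,"rz":0,"dx":0,"dy":0.1,"dz":0,"gripper":-0.435},{"rx":0,"ry":0,"rz":0,"dx":0,"dy":0.05,"dz":0,"gripper":-0.435}]}}

```text
clock: 7.0
position: [0.558, 0.2606, 0.0053]
eef_rot: [-0.161, 1.565, 0.161]
ft_force: [0.4, -0.1, 0.7]
width: 0.0242
```

```bash
python3 - <<'E'
from h import *
print(w2b(r.sense()["position"]))
goal(b2w((0.04,0.01)),0.006,1.776)
im=grab("wrist","w5"); c=eyes.get_calibration("wrist")
E
```

```text
[ 0.04188413 -0.00498309]
t 7.0 pos [0.558  0.2606 0.0053] w 0.0242 F [ 0.4 -0.1  0.7] head 1.776 q6 0.21
 turn units rx,ry,rz [0. 0. 0.]  shift units in present axes [-0.01  0.3  -0.04]  in goal axes [-0.01  0.3  -0.04]
```

View pics/w5.png

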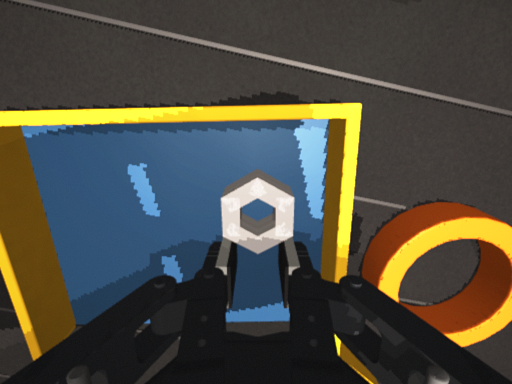

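Call:
{"fn": "arm_command", "kwargs": {"increments": [{"rx":0,"ry":0,"rz":0,"dx":0,"dy":0.15,"dz":0,"gripper":-0.435},{"rx":0,"ry":0,"rz":0,"dx":0,"dy":0.1,"dz":0,"gripper":-0.435},{"rx":0,"ry":0,"rz":0,"dx":0,"dy":0,"dz":0,"gripper":-0.435},{"rx":0,"ry":0,"rz":0,"dx":0,"dy":-0.3,"dz":0,"gripper":-0.435},{"rx":0,"ry":0,"rz":0,"dx":0,"dy":-0.4,"dz":0,"gripper":-0.435},{"rx":0,"ry":0,"rz":0,"dx":-0.4,"dy":-0.3,"dz":0,"gripper":-0.435},{"rx":0,"ry":0,"rz":0,"dx":-0.7,"dy":0,"dz":0,"gripper":-0.435},{"rx":0,"ry":0,"rz":0,"dx":-0.5,"dy":0,"dz":0,"gripper":-0.435},{"rx":0,"ry":0,"rz":0,"dx":-0.2,"dy":0,"dz":0,"gripper":-0.435}]}}

```text
clock: 7.95
position: [0.5673, 0.2225, 0.0979]
eef_rot: [-0.159, 1.561, 0.161]
ft_force: [0.3, -0.6, 0.4]
width: 0.0239
```

```bash
python3 - <<'E'
from h import *
n=np.array([-0.101,-0.254]); t=np.array([-0.042,-0.10]); u=(t-n)/np.linalg.norm(t-n); st=b2w(n-0.05*u)
uw=b2w(u)-C; h=np.arctan2(uw[1],uw[0]); print("len",np.linalg.norm(t-n),"start",st,"heading",h)
goal(st,0.09,h)
im=grab("wrist","w6")
c=eyes.get_calibration("wrist")
E
```

```text
len 0.16491512968797012 start [ 0.46081216 -0.06159621] heading 1.4099285436054243
t 7.95 pos [0.5673 0.2225 0.0979] w 0.0239 F [ 0.3 -0.6  0.4] head 1.775 q6 0.15
 turn units rx,ry,rz [ 3.65  0.04 -0.01]  shift units in present axes [ 0.14 -5.13 -3.24]  in goal axes [ 0.16 -5.95 -1.19]
```

View pics/w6.png

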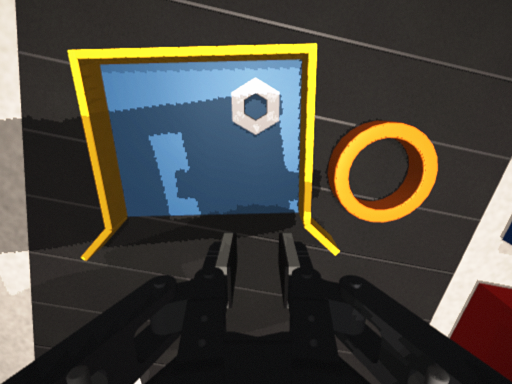

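The first nut sits at about bay (0.042, 0.03), shown at (256,106). On to the near nut.

Call:
{"fn": "arm_command", "kwargs": {"increments": [{"rx":0.92,"ry":0,"rz":0,"dx":0,"dy":-0.2,"dz":-0.1,"gripper":-0.435},{"rx":0.91,"ry":0,"rz":0,"dx":0,"dy":-0.5,"dz":-0.2,"gripper":-0.435},{"rx":0.91,"ry":0,"rz":0,"dx":0,"dy":-0.6,"dz":-0.25,"gripper":-0.435},{"rx":0.91,"ry":0,"rz":0,"dx":0,"dy":-0.8,"dz":-0.25,"gripper":-0.435},{"rx":0,"ry":0,"rz":0,"dx":0,"dy":-0.9,"dz":-0.2,"gripper":-0.435},{"rx":0,"ry":0,"rz":0,"dx":0,"dy":-0.9,"dz":-0.2,"gripper":-0.435},{"rx":0,"ry":0,"rz":0,"dx":0,"dy":-0.8,"dz":0,"gripper":-0.435},{"rx":0,"ry":0,"rz":0,"dx":0,"dy":-0.5,"dz":0,"gripper":-0.435},{"rx":0,"ry":0,"rz":0,"dx":0,"dy":0,"dz":0,"gripper":-0.435},{"rx":0,"ry":0,"rz":0,"dx":0,"dy":0,"dz":0,"gripper":-0.435}]}}

```text
clock: 9.0
position: [0.4837, -0.033, 0.0946]
eef_rot: [0.127, 1.568, -0.127]
ft_force: [0.5, -0.0, 0.0]
width: 0.0238
```

```bash
python3 - <<'E'
from h import *
goal((0.4608,-0.0616),0.09,1.410)
im=grab("wrist","w7"); H,S,V=cv2.split(cv2.cvtColor(im,cv2.COLOR_BGR2HSV))
c=eyes.get_calibration("wrist")
for ce,st in blobs((V>110)&(S<60),300): print(ce,st,ray(c,ce,.02))
E
```

```text
t 9.0 pos [ 0.4837 -0.033   0.0946] w 0.0238 F [ 0.5 -0.   0. ] head 1.409 q6 0.07
 turn units rx,ry,rz [-0.01 -0.01 -0.  ]  shift units in present axes [ 0.09 -0.64 -0.36]  in goal axes [ 0.09 -0.64 -0.36]
[ 53.20428692 193.88649482] [    0     0   148   384 35690] [0.31917205 0.00274267 0.02      ]
[259.73501577  83.05047319] [123  58 283  50 634] [0.50180623 0.059565   0.02      ]
[235.84668721 180.36979969] [ 211  159   51   44 1298] [ 0.47082795 -0.0102807   0.02      ]
[453.34006376 295.5674814 ] [431 278  46  36 941] [ 0.65194007 -0.15358376  0.02      ]
[156.03097345 366.34955752] [134 347  40  37 452] [ 0.35186666 -0.19373559  0.02      ]
```

View pics/w7.png

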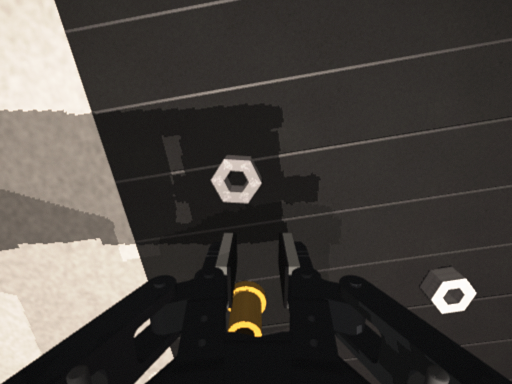

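Call:
{"fn": "arm_command", "kwargs": {"increments": [{"rx":0,"ry":0,"rz":0,"dx":0,"dy":-0.4,"dz":-0.25,"gripper":-0.435},{"rx":0,"ry":0,"rz":0,"dx":0,"dy":-0.18,"dz":-0.08,"gripper":-0.435},{"rx":0,"ry":0,"rz":0,"dx":0.4,"dy":0,"dz":0,"gripper":-0.435},{"rx":0,"ry":0,"rz":0,"dx":0.6,"dy":0,"dz":0,"gripper":-0.435},{"rx":0,"ry":0,"rz":0,"dx":0.5,"dy":0,"dz":0,"gripper":-0.435},{"rx":0,"ry":0,"rz":0,"dx":0.25,"dy":0,"dz":0,"gripper":-0.435},{"rx":0,"ry":0,"rz":0,"dx":0,"dy":0,"dz":0,"gripper":-0.435},{"rx":0,"ry":0,"rz":0,"dx":0,"dy":0,"dz":0,"gripper":-0.435}]}}

```text
clock: 9.85
position: [0.4637, -0.0583, 0.0081]
eef_rot: [0.125, 1.567, -0.125]
ft_force: [0.1, -0.2, 0.1]
width: 0.0242
```

```bash
python3 - <<'E'
from h import *
u=np.array([0.059,0.154]);u/=np.linalg.norm(u)
goal(b2w(np.array([-.042,-.10])-.025*u),0.006,1.410)
im=grab("wrist","w8"); 
E
```

```text
t 9.85 pos [ 0.4637 -0.0583  0.0081] w 0.0242 F [ 0.1 -0.2  0.1] head 1.411 q6 0.01
 turn units rx,ry,rz [ 0.01 -0.   -0.  ]  shift units in present axes [ 0.04  3.72 -0.04]  in goal axes [ 0.04  3.72 -0.05]
```

View pics/w8.png

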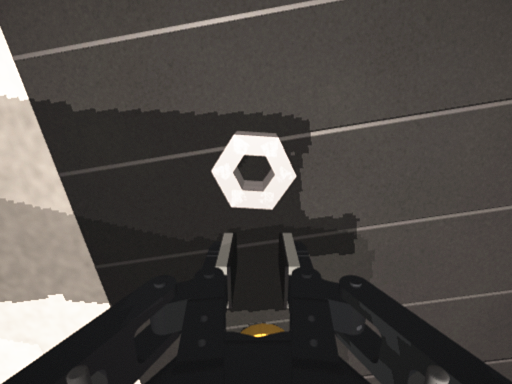

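The nut at (254,171) is centred with a flat toward the gap. Pushing.

Call:
{"fn": "arm_command", "kwargs": {"increments": [{"rx":0,"ry":0,"rz":0,"dx":0.04,"dy":0.15,"dz":0,"gripper":-0.435},{"rx":0,"ry":0,"rz":0,"dx":0,"dy":0.2,"dz":0,"gripper":-0.435},{"rx":0,"ry":0,"rz":0,"dx":0,"dy":0.15,"dz":0,"gripper":-0.435},{"rx":0,"ry":0,"rz":0,"dx":0,"dy":0.2,"dz":0,"gripper":-0.435},{"rx":0,"ry":0,"rz":0,"dx":0,"dy":0.2,"dz":0,"gripper":-0.435},{"rx":0,"ry":0,"rz":0,"dx":0,"dy":0.2,"dz":0,"gripper":-0.435},{"rx":0,"ry":0,"rz":0,"dx":0,"dy":0.2,"dz":0,"gripper":-0.435},{"rx":0,"ry":0,"rz":0,"dx":0,"dy":0.2,"dz":0,"gripper":-0.435},{"rx":0,"ry":0,"rz":0,"dx":0,"dy":0.2,"dz":0,"gripper":-0.435},{"rx":0,"ry":0,"rz":0,"dx":0,"dy":0.2,"dz":0,"gripper":-0.435}]}}

```text
clock: 10.9
position: [0.4786, 0.0361, 0.0058]
eef_rot: [0.126, 1.567, -0.126]
ft_force: [0.2, -0.9, 0.6]
width: 0.0245
```

```bash
python3 - <<'E'
from h import *
u=np.array([0.059,0.154]);u/=np.linalg.norm(u)
goal(b2w(np.array([-.042,-.10])-.025*u),0.006,1.410)
im=grab("wrist","w9"); 
E
```

```text
t 10.9 pos [0.4786 0.0361 0.0058] w 0.0245 F [ 0.2 -0.9  0.6] head 1.411 q6 0.21
 turn units rx,ry,rz [ 0.01 -0.    0.  ]  shift units in present axes [-0.    1.81 -0.04]  in goal axes [-0.    1.81 -0.04]
```

View pics/w9.png

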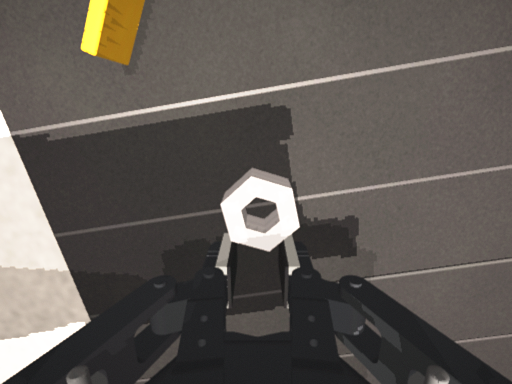

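The nut is held at (260,211), slightly rotated in the cradle. I'll continue and curve in.

Call:
{"fn": "arm_command", "kwargs": {"increments": [{"rx":0,"ry":0,"rz":0,"dx":0,"dy":0.2,"dz":0,"gripper":-0.435},{"rx":0,"ry":0,"rz":0,"dx":0,"dy":0.2,"dz":0,"gripper":-0.435},{"rx":0,"ry":0,"rz":0,"dx":0,"dy":0.2,"dz":0,"gripper":-0.435},{"rx":0,"ry":0,"rz":0,"dx":0,"dy":0.2,"dz":0,"gripper":-0.435},{"rx":0,"ry":0,"rz":0,"dx":0,"dy":0.2,"dz":0,"gripper":-0.435},{"rx":0,"ry":0,"rz":0,"dx":0,"dy":0.2,"dz":0,"gripper":-0.435},{"rx":-0.4,"ry":0,"rz":0,"dx":0,"dy":0.2,"dz":0,"gripper":-0.435},{"rx":-0.4,"ry":0,"rz":0,"dx":0,"dy":0.2,"dz":0,"gripper":-0.435},{"rx":-0.4,"ry":0,"rz":0,"dx":0,"dy":0.2,"dz":0,"gripper":-0.435},{"rx":-0.4,"ry":0,"rz":0,"dx":0,"dy":0.2,"dz":0,"gripper":-0.435}]}}

```text
clock: 11.95
position: [0.4922, 0.1351, 0.0059]
eef_rot: [-0.003, 1.571, 0.003]
ft_force: [0.1, 0.2, -0.1]
width: 0.024
```

```bash
python3 - <<'E'
from h import *
print(w2b(r.sense()["position"]))
goal(b2w((-.043,0.01)),0.006,1.776)
im=grab("wrist","w10"); 
E
```

```text
[-0.04815959 -0.11452645]
t 11.95 pos [0.4922 0.1351 0.0059] w 0.024 F [ 0.1  0.2 -0.1] head 1.574 q6 0.24
 turn units rx,ry,rz [-2.02  0.   -0.  ]  shift units in present axes [-0.    2.46 -0.4 ]  in goal axes [-0.    2.49  0.1 ]
```

View pics/w10.png

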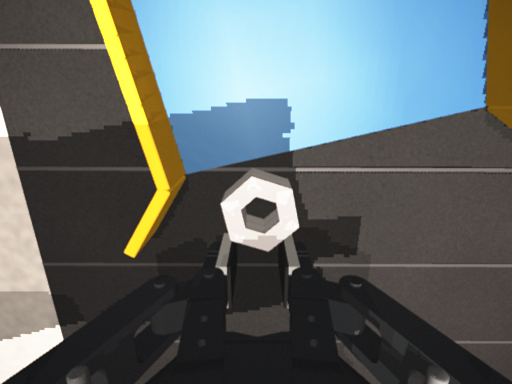

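Call:
{"fn": "arm_command", "kwargs": {"increments": [{"rx":-0.4,"ry":0,"rz":0,"dx":0,"dy":0.2,"dz":0,"gripper":-0.435},{"rx":-0.4,"ry":0,"rz":0,"dx":0,"dy":0.2,"dz":0,"gripper":-0.435},{"rx":-0.4,"ry":0,"rz":0,"dx":0,"dy":0.2,"dz":0,"gripper":-0.435},{"rx":-0.4,"ry":0,"rz":0,"dx":0,"dy":0.2,"dz":0,"gripper":-0.435},{"rx":-0.4,"ry":0,"rz":0,"dx":0,"dy":0.2,"dz":0,"gripper":-0.435},{"rx":0,"ry":0,"rz":0,"dx":0,"dy":0.2,"dz":0,"gripper":-0.435},{"rx":0,"ry":0,"rz":0,"dx":0,"dy":0.2,"dz":0,"gripper":-0.435},{"rx":0,"ry":0,"rz":0,"dx":0,"dy":0.2,"dz":0,"gripper":-0.435},{"rx":0,"ry":0,"rz":0,"dx":0,"dy":0.2,"dz":0,"gripper":-0.435},{"rx":0,"ry":0,"rz":0,"dx":0,"dy":0.2,"dz":0,"gripper":-0.435},{"rx":0,"ry":0,"rz":0,"dx":0,"dy":0.15,"dz":0,"gripper":-0.435},{"rx":0,"ry":0,"rz":0,"dx":0,"dy":0.05,"dz":0,"gripper":-0.435}]}}

```text
clock: 13.2
position: [0.476, 0.2437, 0.0059]
eef_rot: [-0.158, 1.565, 0.158]
ft_force: [0.4, -1.4, 1.4]
width: 0.024
```

```bash
python3 - <<'E'
from h import *
print(w2b(r.sense()["position"]))
goal(b2w((-.043,0.01)),0.006,1.776)
im=grab("wrist","w11"); 
E
```

```text
[-0.04185791 -0.00491305]
t 13.2 pos [0.476  0.2437 0.0059] w 0.024 F [ 0.4 -1.4  1.4] head 1.772 q6 0.25
 turn units rx,ry,rz [-0.04  0.   -0.  ]  shift units in present axes [-0.    0.3  -0.02]  in goal axes [-0.    0.3  -0.02]
```

View pics/w11.png

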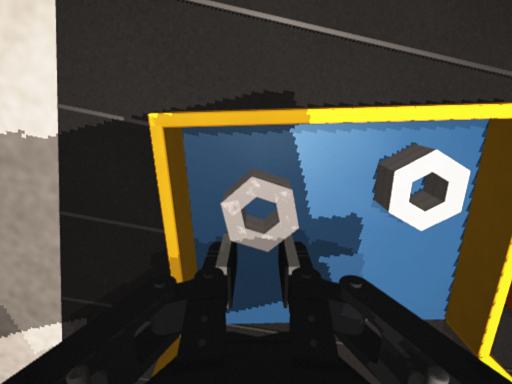

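Call:
{"fn": "arm_command", "kwargs": {"increments": [{"rx":0,"ry":0,"rz":0,"dx":0,"dy":0.15,"dz":0,"gripper":-0.435},{"rx":0,"ry":0,"rz":0,"dx":0,"dy":0.1,"dz":0,"gripper":-0.435},{"rx":0,"ry":0,"rz":0,"dx":0,"dy":0,"dz":0,"gripper":-0.435},{"rx":0,"ry":0,"rz":0,"dx":0,"dy":-0.3,"dz":0,"gripper":-0.435},{"rx":0,"ry":0,"rz":0,"dx":0,"dy":-0.4,"dz":0,"gripper":-0.435},{"rx":0,"ry":0,"rz":0,"dx":-0.4,"dy":-0.3,"dz":0,"gripper":-0.435},{"rx":0,"ry":0,"rz":0,"dx":-0.7,"dy":0,"dz":0,"gripper":-0.435},{"rx":0,"ry":0,"rz":0,"dx":-0.5,"dy":0,"dz":0,"gripper":-0.435},{"rx":0,"ry":0,"rz":0,"dx":-0.2,"dy":0,"dz":0,"gripper":-0.435}]}}

```text
clock: 14.15
position: [0.4849, 0.2053, 0.098]
eef_rot: [-0.155, 1.562, 0.157]
ft_force: [-0.3, -1.1, -0.3]
width: 0.0245
```

```bash
python3 - <<'E'
from h import *
n=w2b((0.651,-0.155)); t=np.array([0,0.0]); u=(t-n)/np.linalg.norm(t-n); st=b2w(n-0.05*u)
uw=b2w(u)-C; h=np.arctan2(uw[1],uw[0]); print("n",n,"len",np.linalg.norm(t-n),"start",st,"heading",h)
goal(st,0.09,h)
im=grab("wrist","w12")
E
```

```text
n [ 0.04830356 -0.43085469] len 0.43355391821548567 start [ 0.666569   -0.20251427] heading 1.88744116334053
t 14.15 pos [0.4849 0.2053 0.098 ] w 0.0245 F [-0.3 -1.1 -0.3] head 1.77 q6 0.18
 turn units rx,ry,rz [-1.18  0.03 -0.  ]  shift units in present axes [ 0.16 -8.71  1.95]  in goal axes [ 0.16 -8.88  0.91]
```

View pics/w12.png

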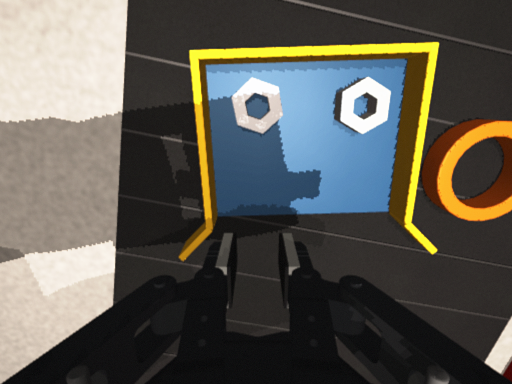

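Two nuts are in, at (257,105) and (363,105). Now the third.

Call:
{"fn": "arm_command", "kwargs": {"increments": [{"rx":-0.6,"ry":0,"rz":0,"dx":0,"dy":-0.3,"dz":0.05,"gripper":-0.435},{"rx":-0.58,"ry":0,"rz":0,"dx":0,"dy":-0.6,"dz":0.1,"gripper":-0.435},{"rx":0,"ry":0,"rz":0,"dx":0,"dy":-0.8,"dz":0.1,"gripper":-0.435},{"rx":0,"ry":0,"rz":0,"dx":0,"dy":-0.9,"dz":0.1,"gripper":-0.435},{"rx":0,"ry":0,"rz":0,"dx":0,"dy":-0.9,"dz":0.1,"gripper":-0.435},{"rx":0,"ry":0,"rz":0,"dx":0,"dy":-0.9,"dz":0.1,"gripper":-0.435},{"rx":0,"ry":0,"rz":0,"dx":0,"dy":-0.9,"dz":0.1,"gripper":-0.435},{"rx":0,"ry":0,"rz":0,"dx":0,"dy":-0.9,"dz":0.1,"gripper":-0.435},{"rx":0,"ry":0,"rz":0,"dx":0,"dy":-0.9,"dz":0.1,"gripper":-0.435},{"rx":0,"ry":0,"rz":0,"dx":0,"dy":-0.7,"dz":0,"gripper":-0.435},{"rx":0,"ry":0,"rz":0,"dx":0,"dy":0,"dz":0,"gripper":-0.435},{"rx":0,"ry":0,"rz":0,"dx":0,"dy":0,"dz":0,"gripper":-0.435}]}}

```text
clock: 15.4
position: [0.6415, -0.1533, 0.0941]
eef_rot: [-0.247, 1.559, 0.249]
ft_force: [-0.9, 0.2, 0.3]
width: 0.0241
```

```bash
python3 - <<'E'
from h import *
goal((0.6666,-0.2025),0.09,1.887)
im=grab("wrist","w13"); H,S,V=cv2.split(cv2.cvtColor(im,cv2.COLOR_BGR2HSV))
c=eyes.get_calibration("wrist")
for ce,st in blobs((V>110)&(S<60),300): print(ce,st,ray(c,ce,.02))
E
```

```text
t 15.4 pos [ 0.6415 -0.1533  0.0941] w 0.0241 F [-0.9  0.2  0.3] head 1.887 q6 -0.57
 turn units rx,ry,rz [-0.   -0.02 -0.02]  shift units in present axes [ 0.08 -1.09  0.17]  in goal axes [ 0.08 -1.09  0.17]
[448.15573921 198.88347107] [  372    23   140   331 10890] [ 0.79187497 -0.09945666  0.02      ]
[303.3185654   94.51476793] [218  64 190  68 474] [ 0.64813295 -0.06041442  0.02      ]
[267.81795302 207.02600671] [ 244  185   48   46 1192] [ 0.65177188 -0.15293095  0.02      ]
[ 36.10693069 295.15049505] [  0 280  73  32 505] [ 0.47325879 -0.30445966  0.02      ]
```

View pics/w13.png

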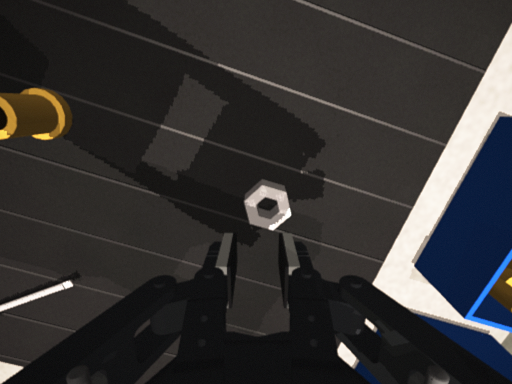

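Call:
{"fn": "arm_command", "kwargs": {"increments": [{"rx":0,"ry":0,"rz":0,"dx":0,"dy":-0.5,"dz":0.1,"gripper":-0.435},{"rx":0,"ry":0,"rz":0,"dx":0,"dy":-0.4,"dz":0.06,"gripper":-0.435},{"rx":0,"ry":0,"rz":0,"dx":0,"dy":-0.2,"dz":0,"gripper":-0.435},{"rx":0,"ry":0,"rz":0,"dx":0.4,"dy":0,"dz":0,"gripper":-0.435},{"rx":0,"ry":0,"rz":0,"dx":0.6,"dy":0,"dz":0,"gripper":-0.435},{"rx":0,"ry":0,"rz":0,"dx":0.5,"dy":0,"dz":0,"gripper":-0.435},{"rx":0,"ry":0,"rz":0,"dx":0.24,"dy":0,"dz":0,"gripper":-0.435},{"rx":0,"ry":0,"rz":0,"dx":0,"dy":0,"dz":0,"gripper":-0.435},{"rx":0,"ry":0,"rz":0,"dx":0,"dy":0,"dz":0,"gripper":-0.435}]}}

```text
clock: 16.35
position: [0.6678, -0.2019, 0.0095]
eef_rot: [-0.25, 1.556, 0.25]
ft_force: [0.0, -0.5, -0.8]
width: 0.0245
```

```bash
python3 - <<'E'
from h import *
u=np.array([-.0483,.4309]);u/=np.linalg.norm(u)
goal(b2w(-.025*u),0.006,1.887)
im=grab("wrist","w14")
E
```

```text
t 16.35 pos [ 0.6678 -0.2019  0.0095] w 0.0245 F [ 0.  -0.5 -0.8] head 1.889 q6 -0.63
 turn units rx,ry,rz [0.02 0.   0.  ]  shift units in present axes [ 0.07  9.17 -0.01]  in goal axes [ 0.07  9.17 -0.03]
```

View pics/w14.png

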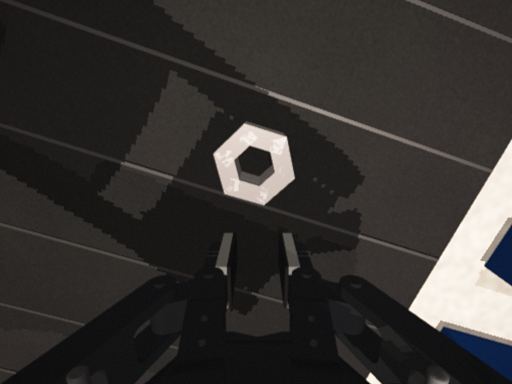

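The nut at (254,163) is centred. I'll push it straight for about 9 units, checking on the way.

Call:
{"fn": "arm_command", "kwargs": {"increments": [{"rx":0,"ry":0,"rz":0,"dx":0.06,"dy":0.15,"dz":0,"gripper":-0.435},{"rx":0,"ry":0,"rz":0,"dx":0,"dy":0.2,"dz":0,"gripper":-0.435},{"rx":0,"ry":0,"rz":0,"dx":0,"dy":0.15,"dz":0,"gripper":-0.435},{"rx":0,"ry":0,"rz":0,"dx":0,"dy":0.2,"dz":0,"gripper":-0.435},{"rx":0,"ry":0,"rz":0,"dx":0,"dy":0.25,"dz":0,"gripper":-0.435},{"rx":0,"ry":0,"rz":0,"dx":0,"dy":0.25,"dz":0,"gripper":-0.435},{"rx":0,"ry":0,"rz":0,"dx":0,"dy":0.25,"dz":0,"gripper":-0.435},{"rx":0,"ry":0,"rz":0,"dx":0,"dy":0.25,"dz":0,"gripper":-0.435},{"rx":0,"ry":0,"rz":0,"dx":0,"dy":0.25,"dz":0,"gripper":-0.435},{"rx":0,"ry":0,"rz":0,"dx":0,"dy":0.25,"dz":0,"gripper":-0.435},{"rx":0,"ry":0,"rz":0,"dx":0,"dy":0.25,"dz":0,"gripper":-0.435},{"rx":0,"ry":0,"rz":0,"dx":0,"dy":0.2,"dz":0,"gripper":-0.435}]}}

```text
clock: 17.6
position: [0.6256, -0.0754, 0.0059]
eef_rot: [-0.25, 1.557, 0.25]
ft_force: [1.3, -1.9, 1.2]
width: 0.0244
```

```bash
python3 - <<'E'
from h import *
u=np.array([-.0483,.4309]);u/=np.linalg.norm(u)
goal(b2w(-.025*u),0.006,1.887)
im=grab("wrist","w15")
E
```

```text
t 17.6 pos [ 0.6256 -0.0754  0.0059] w 0.0244 F [ 1.3 -1.9  1.2] head 1.889 q6 -0.46
 turn units rx,ry,rz [ 0.02 -0.   -0.  ]  shift units in present axes [-0.   6.5 -0. ]  in goal axes [-0.    6.5  -0.02]
```

View pics/w15.png

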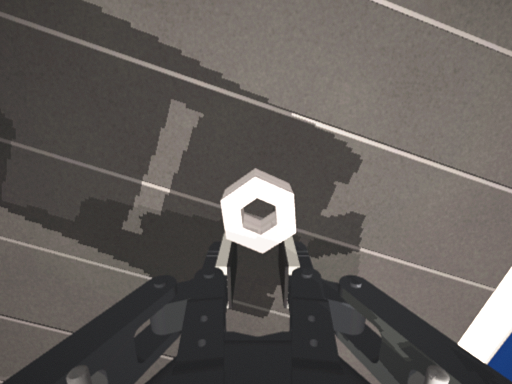

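The nut is held at (259,213), with 6.5 units left.

Call:
{"fn": "arm_command", "kwargs": {"increments": [{"rx":0,"ry":0,"rz":0,"dx":0,"dy":0.2,"dz":0,"gripper":-0.435},{"rx":0,"ry":0,"rz":0,"dx":0,"dy":0.25,"dz":0,"gripper":-0.435},{"rx":0,"ry":0,"rz":0,"dx":0,"dy":0.25,"dz":0,"gripper":-0.435},{"rx":0,"ry":0,"rz":0,"dx":0,"dy":0.25,"dz":0,"gripper":-0.435},{"rx":0,"ry":0,"rz":0,"dx":0,"dy":0.25,"dz":0,"gripper":-0.435},{"rx":0,"ry":0,"rz":0,"dx":0,"dy":0.25,"dz":0,"gripper":-0.435},{"rx":0,"ry":0,"rz":0,"dx":0,"dy":0.25,"dz":0,"gripper":-0.435},{"rx":0,"ry":0,"rz":0,"dx":0,"dy":0.25,"dz":0,"gripper":-0.435},{"rx":0,"ry":0,"rz":0,"dx":0,"dy":0.25,"dz":0,"gripper":-0.435},{"rx":0,"ry":0,"rz":0,"dx":0,"dy":0.25,"dz":0,"gripper":-0.435},{"rx":0,"ry":0,"rz":0,"dx":0,"dy":0.25,"dz":0,"gripper":-0.435},{"rx":0,"ry":0,"rz":0,"dx":0,"dy":0.2,"dz":0,"gripper":-0.435}]}}

```text
clock: 18.85
position: [0.5803, 0.0623, 0.0059]
eef_rot: [-0.25, 1.556, 0.25]
ft_force: [0.8, -0.7, -0.5]
width: 0.0243
```

```bash
python3 - <<'E'
from h import *
u=np.array([-.0483,.4309]);u/=np.linalg.norm(u)
goal(b2w(-.025*u),0.006,1.887)
im=grab("wrist","w16")
E
```

```text
t 18.85 pos [0.5803 0.0623 0.0059] w 0.0243 F [ 0.8 -0.7 -0.5] head 1.889 q6 -0.23
 turn units rx,ry,rz [ 0.02 -0.   -0.  ]  shift units in present axes [-0.   3.6 -0. ]  in goal axes [-0.    3.6  -0.01]
```

View pics/w16.png

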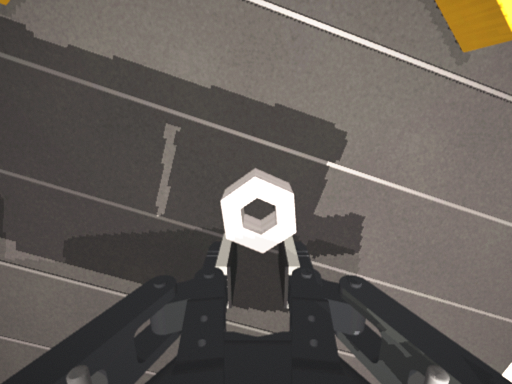

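Call:
{"fn": "arm_command", "kwargs": {"increments": [{"rx":0,"ry":0,"rz":0,"dx":0,"dy":0.2,"dz":0,"gripper":-0.435},{"rx":0,"ry":0,"rz":0,"dx":0,"dy":0.25,"dz":0,"gripper":-0.435},{"rx":0,"ry":0,"rz":0,"dx":0,"dy":0.25,"dz":0,"gripper":-0.435},{"rx":0,"ry":0,"rz":0,"dx":0,"dy":0.25,"dz":0,"gripper":-0.435},{"rx":0,"ry":0,"rz":0,"dx":0,"dy":0.25,"dz":0,"gripper":-0.435},{"rx":0,"ry":0,"rz":0,"dx":0,"dy":0.25,"dz":0,"gripper":-0.435},{"rx":0,"ry":0,"rz":0,"dx":0,"dy":0.25,"dz":0,"gripper":-0.435},{"rx":0,"ry":0,"rz":0,"dx":0,"dy":0.25,"dz":0,"gripper":-0.435},{"rx":0,"ry":0,"rz":0,"dx":0,"dy":0.25,"dz":0,"gripper":-0.435},{"rx":0,"ry":0,"rz":0,"dx":0,"dy":0.25,"dz":0,"gripper":-0.435},{"rx":0,"ry":0,"rz":0,"dx":0,"dy":0.2,"dz":0,"gripper":-0.435},{"rx":0,"ry":0,"rz":0,"dx":0,"dy":0.1,"dz":0,"gripper":-0.435}]}}

```text
clock: 20.1
position: [0.5373, 0.1929, 0.0059]
eef_rot: [-0.25, 1.556, 0.25]
ft_force: [0.7, -0.7, 0.6]
width: 0.0242
```

```bash
python3 - <<'E'
from h import *
u=np.array([-.0483,.4309]);u/=np.linalg.norm(u)
goal(b2w(-.025*u),0.006,1.887)
im=grab("wrist","w17")
E
```

```text
t 20.1 pos [0.5373 0.1929 0.0059] w 0.0242 F [ 0.7 -0.7  0.6] head 1.89 q6 0.0
 turn units rx,ry,rz [ 0.03 -0.   -0.  ]  shift units in present axes [-0.    0.85 -0.  ]  in goal axes [-0.    0.85 -0.01]
```

View pics/w17.png

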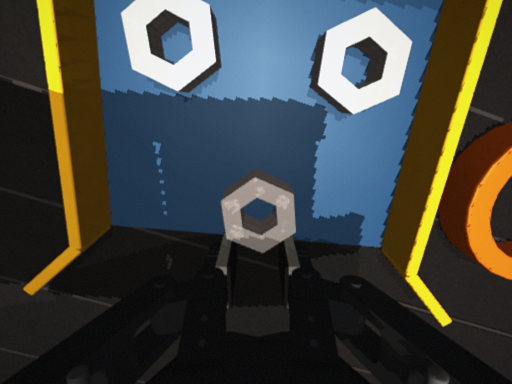

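The nut at (259,213) has just passed the mouth. I'll push 0.75 more to its centre, then back off and lift.

Call:
{"fn": "arm_command", "kwargs": {"increments": [{"rx":0,"ry":0,"rz":0,"dx":0,"dy":0.2,"dz":0,"gripper":-0.435},{"rx":0,"ry":0,"rz":0,"dx":0,"dy":0.2,"dz":0,"gripper":-0.435},{"rx":0,"ry":0,"rz":0,"dx":0,"dy":0.2,"dz":0,"gripper":-0.435},{"rx":0,"ry":0,"rz":0,"dx":0,"dy":0.1,"dz":0,"gripper":-0.435},{"rx":0,"ry":0,"rz":0,"dx":0,"dy":0,"dz":0,"gripper":-0.435},{"rx":0,"ry":0,"rz":0,"dx":0,"dy":-0.3,"dz":0,"gripper":-0.435},{"rx":0,"ry":0,"rz":0,"dx":0,"dy":-0.4,"dz":0,"gripper":-0.435},{"rx":0,"ry":0,"rz":0,"dx":-0.4,"dy":-0.3,"dz":0,"gripper":-0.435},{"rx":0,"ry":0,"rz":0,"dx":-0.7,"dy":0,"dz":0,"gripper":-0.435},{"rx":0,"ry":0,"rz":0,"dx":-0.7,"dy":0,"dz":0,"gripper":-0.435},{"rx":0,"ry":0,"rz":0,"dx":-0.7,"dy":-0.3,"dz":0,"gripper":-0.435},{"rx":0,"ry":0,"rz":0,"dx":0,"dy":0,"dz":0,"gripper":-0.435}]}}

```text
clock: 21.35
position: [0.5509, 0.1618, 0.1356]
eef_rot: [-0.248, 1.548, 0.248]
ft_force: [0.2, -0.8, -0.1]
width: 0.024
```

```bash
python3 - <<'E'
from h import *
s=r.sense(); print(s["clock"],s["position"])
for cam in ("wrist","scene"):
    im=grab(cam,"end_"+cam); H,S,V=cv2.split(cv2.cvtColor(im,cv2.COLOR_BGR2HSV)); c=eyes.get_calibration(cam)
    for ce,st in blobs((V>70)&(S<75),40):
        p=ray(c,ce,.02); b=w2b(p)
        if abs(b[0])<.1 and abs(b[1])<.1: print(cam,ce.round(1),st,b.round(4))
E
```

```text
21.35 [0.55085316 0.16182116 0.13561524]
wrist [165.   20.5] [165   0   1  42  42] [-0.075   0.0341]
wrist [207.8  27.1] [ 184    0   48   57 1631] [-0.0403  0.0332]
wrist [305.7  40. ] [ 282   12   49   58 1588] [0.0407 0.0327]
wrist [253.1  84.5] [ 231   59   45   52 1404] [ 0.001  -0.0062]
wrist [189.1 143.6] [180 141  18   7  50] [-0.0523 -0.0631]
scene [288.9 150.1] [269 132  45  47 600] [0.0118 0.0112]
```

View pics/end_wrist.png

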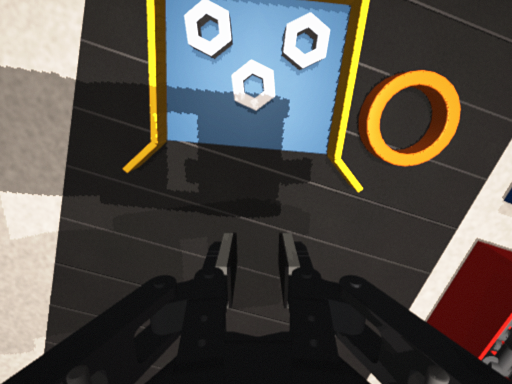

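View pics/end_scene.png

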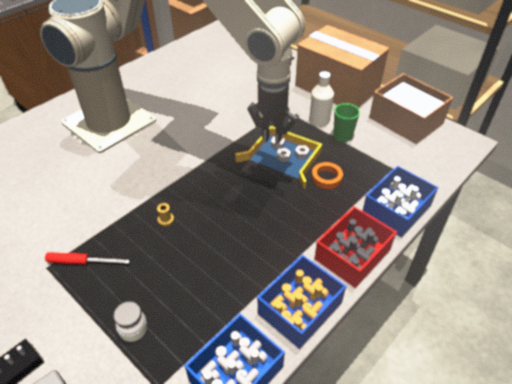

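The wrist view shows all three nuts flat inside the bay, at bay (-0.040, 0.033), (0.041, 0.033) and (0.001, -0.006). In the scene view the bush, tape, driver, cup, bottle and jar stand at the same pixels as before, and the gripper is clear. Handing in.

```bash
python3 - <<'E'
from h import *
s=r.sense(); print(s["clock"],np.abs(s["qd"]).max(),s["ft_force"])
a=cv2.imread("pics/scene0.png");b=cv2.imread("pics/end_scene.png")
for n,(x,y) in dict(bush=(165,213),tape=(327,175),driver=(85,259),cup=(345,120),bottle=(321,98),jar=(130,321)).items():
    t=a[y-14:y+15,x-14:x+15]; m=cv2.matchTemplate(b[y-24:y+25,x-24:x+25],t,cv2.TM_CCOEFF_NORMED); l=cv2.minMaxLoc(m); print(n,round(l[1],3),np.array(l[3])-10)
r.close_job()
E
```

```text
21.45 0.03491330455427867 [ 0.02332104 -0.48770141 -1.00147342]
bush 0.996 [0 0]
tape 0.997 [0 0]
driver 0.998 [0 0]
cup 0.998 [0 0]
bottle 0.999 [0 0]
jar 0.998 [0 0]
the job is handed in; nothing more can be done
```

All three nuts are in the bay and the job is handed in at 21.45 s; the hand-in gives no verdict. I swept each nut along the mat with the fingers set 24 mm apart as a cradle. Then I backed off and lifted the gripper clear to about 0.136 m.

**Nuts:** in the last wrist view they lie flat at bay (x, y) of about (-0.040, 0.033), (0.041, 0.033) and (0.001, -0.006) m. All are well inside the walls and past the mouth line.

**Everything else:** in before/after template matches on the scene camera, the bush, tape, driver, cup, bottle and jar all show 0 px of shift (match 0.996 or better).

**Disagreements:**
- The wrist camera put nuts about 3 to 5 mm away from where the top camera did. I split the difference, and each nut still sat centred in the fingers.
- The scene camera could not confirm the nut positions, because its mask merged them into one blob. The final positions rest on the wrist view alone.

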